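Load a coaster and hold the shuttle at its mark

ROBOT

A 7-joint arm with a two-finger parallel gripper is mounted at the origin on the work surface. World frame = base frame: x ahead of the robot, y to its left, z up, the work surface at z = 0. Lengths are in mm, angles in rad, forces in N, time in s.
With the tool pointing down it reaches from about 425 to 950 mm from the base axis. Payload 4.7 kg.
Tool frame: the origin (TCP) lies at the very end of the fingers, on their centre line; the grasp point (between the pads) lies 19 mm behind it (ctrl.grip_point_offset is the z of the grasp point in the tool frame, in mm); z points along the fingers, y is the direction in which the jaws open and shut (so a half turn about z gives the same grasp; the last joint's range is limited). The gripper opens to 85 mm and grips with 20 to 120 N. Pads are 22 mm wide; open, the fingers measure 114 mm over their backs; the gripper's body (76 mm by 85 mm) begins 54 mm behind the grasp point. The pads swing forward as they close: fully open they stand 13 mm farther back than shut.
Start: joints at [1.319, 0.469, -0.049, 1.532, 0.024, 1.141, -0.082], TCP at [149.195, -658.323, 231.335] pointing down, gripper open.
Joint ranges: [-2.59, 2.59], [-0.33, 1.99], [-1.39, 1.29], [0.1, 2.45], [-1.04, 4.18], [0.21, 1.99], [-2.66, 2.66]. Speed limits (rad/s): [2.57, 2.57, 3.14, 3.14, 3.14, 3.14, 3.14].

INTERFACE

Orientations are given as [roll, pitch, yaw] about the fixed x, y, z axes, in that order (R = Rz(yaw) Ry(pitch) Rx(roll)).
In Python, from plant import ctrl, vision gives the robot as it stands.
- The arm moves only by the shell command python3 -m inch 'ROWS' [OPENING] [FORCE]. ROWS is JSON, a list that holds one entry, the list of rows, each a list of 6 numbers: the shift along the tool's x, y, z in units of 500 mm (1.0 is 500 mm), then the turn, a rotation vector about the tool's x, y, z in units of 90 degrees (1.0 is 90 degrees). A call has 1 to 8 rows; each row is the pose to reach, as a shift and turn from the pose commanded when the call began, along the tool's axes at that moment; what a row does not reach only later rows make up. A row lasts 1/10 s, in which the tool goes at most 50 mm and 8.59 degrees, less where a joint would pass 70% of its speed; a pose out of reach is approached as far as the arm can. A call with a number of a shift or a turn outside -1 to 1 is refused whole. A call with a gripper value outside its range is refused whole. OPENING is the closure, from 0 (fully open) to 1 (shut), set as the call begins (- or left out, the last holds). The fingers move at their own pace and stop on an object; FORCE is the grip in N (left out, the last holds). Time passes only in rows, so rows that repeat a pose let the fingers close. It gives the time, the measured TCP pose, the force and the opening at its end, in the units of the state.
- ctrl.get_obs(): the state, without advancing time (a new reading comes with each control period).
- vision.read_camera(name): name is "scene" or "top" or "wrist"; returns a dict with "frame" (480x640x3 uint8, blue, green, red), "K" (3x3 intrinsics, pixels), "xyz" and "rotation" of the camera in the world; the wrist camera has in their place "mount" (4x4, takes a point from camera to tool coordinates, whose origin is the TCP and whose axes are the flange's). Camera axes: x right, y down, z forward; pixel columns grow to the right and rows downward; lengths in mm; the calibration is good to about 2 mm. A picture is of the moment at which its call begins: read the wrist's pose just before it. There is no depth.
- ctrl.sign_off(): hands the job in, once; it reports no verdict.
The state is a dict: "time": time; "joints": joint angles; "qd": joint speeds; "effort": joint torques, N m; "ee_pos": TCP position; "tool_rot": TCP orientation; "ft_force": force on the tool from outside, world axes, zero at the start; "moment": the same for the moment, N m; "opening": finger opening in mm.
Only numpy, scipy, OpenCV 4.12 (cv2) and the standard library are available. Lean on these libraries where they do the work, as an engineer would, in place of code of your own. Each camera call takes 0.05 s, during which the arm holds its last target.

TASK

Take the square coaster out of the bin and lay it flat in the nest of the marking station's shuttle, down between the locating pins, and let go of it. Then grip the shuttle's handle and pull the shuttle out against its return spring until its pointer stands at the line of the index clamp, and keep it there for marking: finish while still holding the handle, because the spring draws the shuttle back if you let go. Leave the round blank and all the other things where they are.

Things in the scene. Friction and masses are not known exactly. Their poses are not given: they have to be found in the camera images.
- coaster_center (a point): centre (half-way up) of the square coaster to be loaded: light wood, 60 x 60 mm with 7 mm corner radii, 12 mm thick, about 32 g, lying flat on the floor of the bin beside a round blank. x and y run along its sides, z is up.
- disc: the round wooden blank in the same bin, 60 mm across, 12 mm thick, to be left alone; its origin is the centre of its underside. The two swap places from start to start; their centres are about 140 mm apart.
- bin_in (a point): centre of the bin's inner floor. Grey plastic bin, fixed, 300 x 180 mm outside (x by y), walls 5 mm thick and 50 mm high over the table, floor 5 mm thick; x lies along its length.
- nest (a point): centre of the coaster's seat, on the shuttle's black nest plate (88 mm square, top 62 mm over the table), where its underside comes to lie. x, y along the seat's sides, z up. Eight round-topped pins, 6 mm thick, 11 mm high, two to a side, 43 mm apart, leave a 63.2 mm square for the 60 mm coaster and 37 mm between the pins of a side for a finger.
- head (a point): lower end of the marking head's black snout, 133 mm over the table, 145 mm from the nest's centre in the direction of pull (nest at home). The white head, 72 mm wide in y, hangs over it on a column behind (+x), which reaches 290 mm up: go round or well over them. The head's front face lies 92 mm behind (+x) the handle's line of travel; the nest travels under it.
- pull_handle (a point): the shuttle's handle: upright black plastic grip, waisted, 21 mm thick in the middle, 56 mm tall, 120 mm before (-x) the nest's centre on the aluminium shuttle plate (top 56 mm over the table). Origin at its centre, 84 mm over the table. Its y axis is the direction of pull; best pinched along it.
- shuttle_slide (a joint): how far the shuttle has been pulled out, in m along +y of the handle's and the nest's axes: 0 at home, where a spring strut holds it, to 0.195 at the far stop, which lies 35 mm or more past the index line. The strut pulls back with 4 N at home and 30 N more per metre (about 8 to 9 N at the line).
- shuttle: the whole sliding shuttle (plate, nest, handle and pointer); its origin lies on the table plane, 45 mm before (-x) the nest's centre, its y axis is the direction of pull.
- pointer (a point): tip of the thin dark pointer blade at the shuttle's front edge, 57 mm over the table, 50 mm before (-x) and 35 mm to the left (+y) of the handle's centre. It moves with the shuttle.
- mark (a point): middle of the white line on the index clamp, a small dark steel saddle (24 x 26 mm) on the graduated rail along the station's front, 45 mm over the table; the pointer passes over it. y is the direction of pull, the line runs along x. The clamp is set differently from start to start: 125 to 160 mm of pull brings the pointer to the line.
- square_stack2: bystander: stack of three square 90 mm coasters, 36 mm high, left of the station; origin under its centre.
- sanding_block: bystander: cork sanding block, 110 x 60 x 32 mm, left of the station; origin under its centre.
- round_stack: bystander: stack of three round 60 mm blanks, 36 mm high, between the bin and the station, on the robot's side; origin under its centre.
Mind the look-alikes: they are no part of the job. What is shaped like the part that bears coaster_center but purple or red is not meant.

How it is judged:
By the outcome, as a careful person would: the job done as asked, in the order asked, and still so for the second after the job is handed in, while the arm keeps its last pose, push and grip.
It also fails if it takes over 54 s, if anything falls off the work surface, if the arm or the gripper's body presses on something with over 40 N, if the wrist force passes 120 N, or if a joint passes its speed limit or range.

## Working session

There is one attempt and no reset: what is moved stays moved. The work goes in short steps, Python scripts to look and compute and a shell command to move; the robot and the scene stay as the last step left them, time stands still between calls to the robot, and variables do not carry over. Pictures are saved under pics/ and viewed, and the job is handed in when it is done.

```bash
ls; mkdir -p pics; cat > h.py <<'E'
import numpy as np, cv2
from plant import ctrl, vision
from scipy.spatial.transform import Rotation as R
def pose(o=None):
    o=o or ctrl.get_obs()
    T=np.eye(4); T[:3,:3]=R.from_euler('xyz',o['tool_rot']).as_matrix(); T[:3,3]=o['ee_pos']; return T
def cam(name):
    T=pose(); c=vision.read_camera(name)
    if name=='wrist':
        M=T@np.array(c['mount']); c['rotation']=M[:3,:3]; c['xyz']=M[:3,3]
    c['rotation']=np.array(c['rotation']); c['xyz']=np.array(c['xyz']); c['K']=np.array(c['K']); return c
def ray(c,u,v,z):
    d=c['rotation']@np.linalg.solve(c['K'],[u,v,1.]); return c['xyz']+d*(z-c['xyz'][2])/d[2]
def proj(c,p):
    q=c['K']@(c['rotation'].T@(np.array(p)-c['xyz'])); return q[:2]/q[2]
E
python3 - <<'E'
from h import *
print(ctrl.get_obs())
for n in ['scene','top','wrist']:
    c=cam(n); cv2.imwrite(f'pics/{n}0.png',c['frame']); np.save(f'pics/{n}0.npy',c,allow_pickle=True); print(n,c['K'].tolist(),c['xyz'],c['rotation'].round(3).tolist())
E
```

```text
pics
{'time': 0.0, 'joints': array([ 1.31909903,  0.46946448, -0.04861452,  1.53369469,  0.02410837,
        1.14101805, -0.08226075]), 'qd': array([ 0.00056417,  0.00036032,  0.00128721, -0.00072892, -0.00164088,
        0.00055704, -0.00121853]), 'effort': array([-1.12317387e-04, -5.10310543e+01, -4.66540398e-02, -2.37715906e+01,
        1.07424636e-02,  7.40141782e-03,  6.88376876e-07]), 'ee_pos': array([ 149.03539929, -657.73452793,  230.24563957]), 'tool_rot': array([-3.13959552e+00,  7.30391576e-05,  2.22889238e-01]), 'ft_force': array([-0.66931661, -0.37455886, -0.92287684]), 'moment': array([-0.00266927, -0.0068324 , -0.01679715]), 'opening': 85.02643013303833}
scene [[477.0141701675617, 0.0, 320.9118547317749], [0.0, 477.0141701675617, 232.65596906349145], [0.0, 0.0, 1.0]] [1004.48851064  159.22617997 1033.58328482] [-2.601, -0.008, 1.901]
top [[468.0403552330922, 0.0, 312.84457151734244], [0.0, 468.0403552330922, 230.32739318257597], [0.0, 0.0, 1.0]] [ 197.11324519  -26.70753411 1254.77545868] [-2.921, 0.002, -1.572]
wrist [[401.65649261351007, 0.0, 316.9997677842484], [0.0, 401.65649261351007, 239.57489000326947], [0.0, 0.0, 1.0]] [ 231.99190464 -638.89160007  372.46914183] [[0.222, -0.922, -0.318], [-0.975, -0.211, -0.07], [-0.003, 0.325, -0.946]]
```

```bash
sed -i "s/c\['rotation'\]=np.array(c\['rotation'\]); /r=np.array(c['rotation']); c['rotation']=r if r.ndim==2 else R.from_euler('xyz',r).as_matrix(); /" h.py
python3 - <<'E'
import numpy as np
from scipy.spatial.transform import Rotation as R
for n in ['scene','top']:
    c=np.load(f'pics/{n}0.npy',allow_pickle=True).item(); c['rotation']=R.from_euler('xyz',c['rotation']).as_matrix(); np.save(f'pics/{n}0.npy',c,allow_pickle=True)
E
```

```text
(no output)
```

View pics/scene0.png

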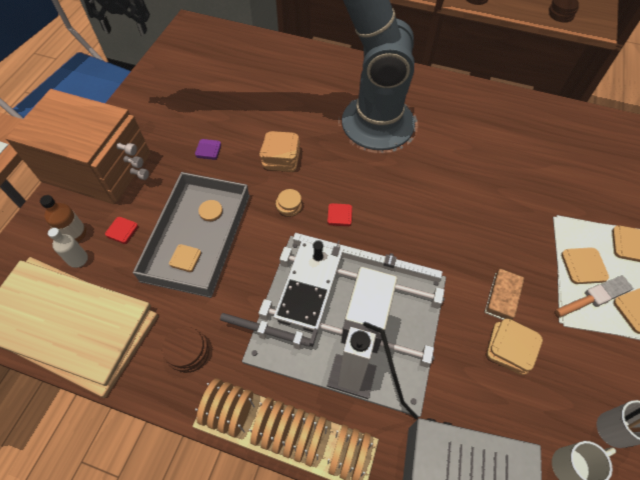

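View pics/top0.png

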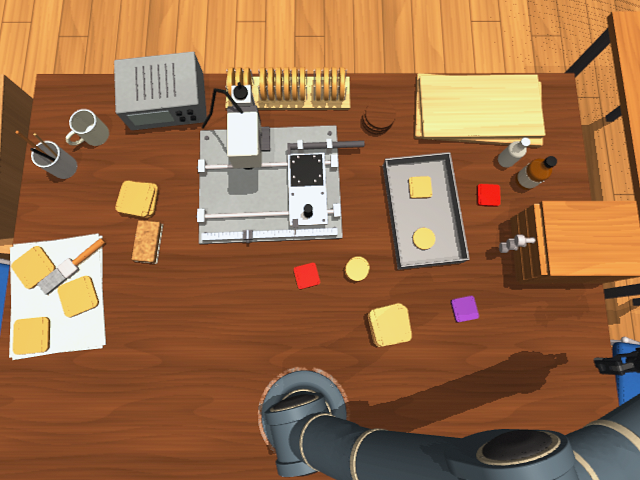

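View pics/wrist0.png

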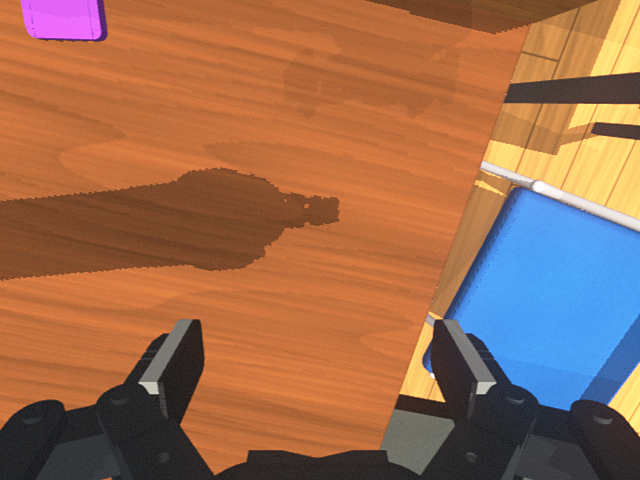

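```bash
python3 - <<'E'
import cv2
a=cv2.imread('pics/top0.png'); 
cv2.imwrite('pics/topz.png',cv2.resize(a[115:275,190:480],None,fx=2.75,fy=2.75,interpolation=cv2.INTER_CUBIC))
a=cv2.imread('pics/scene0.png'); 
cv2.imwrite('pics/scz.png',cv2.resize(a[160:380,130:450],None,fx=2.5,fy=2.5,interpolation=cv2.INTER_CUBIC))
E
```

```text
(no output)
```

View pics/topz.png

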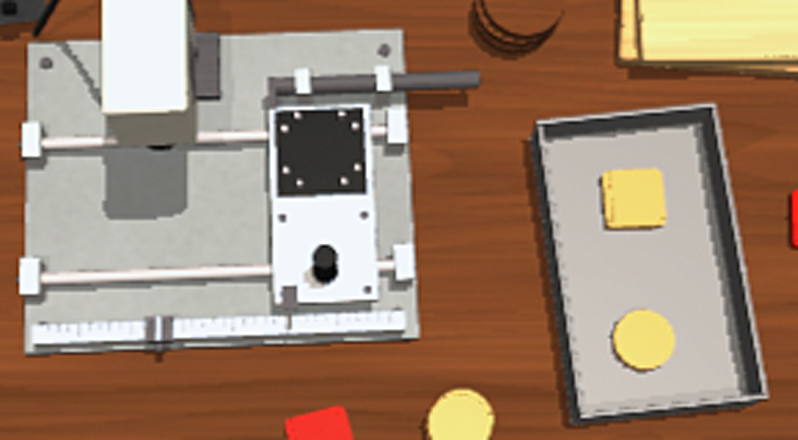

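View pics/scz.png

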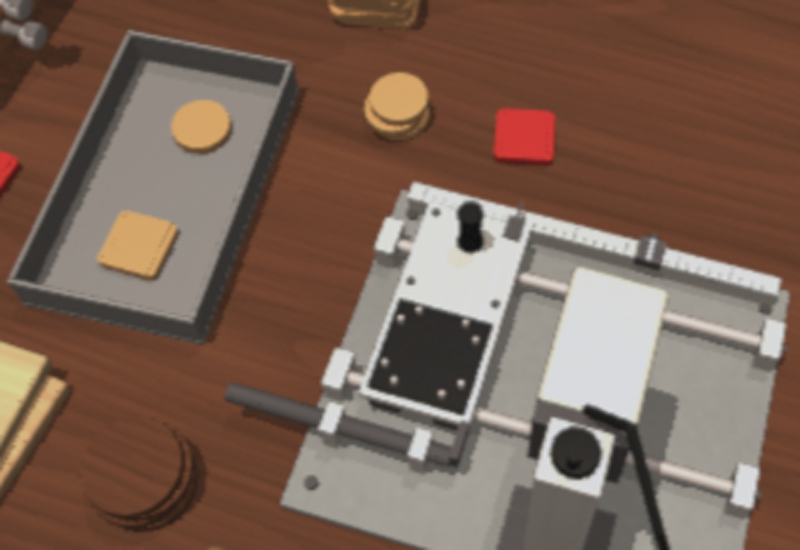

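```bash
python3 - <<'E'
from h import *
for n in ['top','scene']:
    c=np.load(f'pics/{n}0.npy',allow_pickle=True).item(); f=c['frame']
    hsv=cv2.cvtColor(f,cv2.COLOR_BGR2HSV)
    wood=cv2.inRange(hsv,(10,90,140),(35,255,255))
    black=cv2.inRange(hsv,(0,0,0),(179,255,70))
    def blob(m,u,v,r,z):
        M=np.zeros_like(m); M[v-r:v+r,u-r:u+r]=m[v-r:v+r,u-r:u+r]
        M=cv2.morphologyEx(M,cv2.MORPH_CLOSE,np.ones((5,5),np.uint8)) if z==62 else M
        cs,_=cv2.findContours(M,cv2.RETR_EXTERNAL,cv2.CHAIN_APPROX_NONE)
        k=max(cs,key=cv2.contourArea)[:,0,:]
        P=np.array([ray(c,x,y,z)[:2] for x,y in k],np.float32)
        print(n,(u,v),'px',k.mean(0).round(1),cv2.minAreaRect(P))
    if n=='top':
        blob(wood,420,187,22,17); blob(wood,424,238,22,17); blob(black,307,169,26,62)
        fl=cv2.inRange(hsv,(0,0,100),(179,40,210))
    else:
        blob(wood,184,257,25,17); blob(wood,210,210,22,17); blob(black,303,303,36,62)
E
```

```text
top (420, 187) px [419.8 186.7] ((598.4647216796875, -321.3517150878906), (60.80856704711914, 60.82758712768555), 89.91883087158203)
top (424, 238) px [423.6 237.9] ((451.8730773925781, -323.50201416015625), (56.65178680419922, 58.078224182128906), 86.70948791503906)
top (307, 169) px [306.2 170. ] ((631.501708984375, -6.974559783935547), (85.69840240478516, 84.3053207397461), 2.563265800476074)
scene (184, 257) px [184.3 257. ] ((596.0836791992188, -318.4963073730469), (60.69742965698242, 60.382747650146484), 3.313577890396118)
scene (210, 210) px [209.8 209.2] ((450.43988037109375, -321.7080383300781), (55.33906555175781, 57.516075134277344), 19.24940299987793)
scene (303, 303) px [299.9 304.6] ((638.2518310546875, -4.333713531494141), (100.91716003417969, 84.045654296875), 2.2730069160461426)
```

```bash
cat > go.py <<'E'
import sys
from h import *
def rel(x,y,z,yaw):
    T=pose(); G=np.eye(4); G[:3,:3]=R.from_euler('xyz',[np.pi,0,np.radians(yaw)]).as_matrix(); G[:3,3]=[x,y,z]
    D=np.linalg.inv(T)@G
    r=R.from_matrix(D[:3,:3]).as_rotvec()
    n=max(np.linalg.norm(D[:3,3])/50,np.degrees(np.linalg.norm(r))/8.59)
    print((D[:3,3]/500).round(4).tolist(),(r/(np.pi/2)).round(4).tolist(),'rows',n.round(1))
if __name__=='__main__': rel(*map(float,sys.argv[1:5]))
E
python3 go.py 330 -420 250 90
```

```text
[0.458, -0.3841, -0.0385] [-0.0008, -0.0006, -0.8582] rows 9.0
```

```bash
R='' ; python3 -m inch '[[[0.1,-0.08,-0.04,0,0,-0.1],[0.2,-0.16,-0.04,0,0,-0.2],[0.3,-0.24,-0.04,0,0,-0.3],[0.4,-0.32,-0.04,0,0,-0.4],[0.458,-0.384,-0.04,0,0,-0.5],[0.458,-0.384,-0.04,0,0,-0.6],[0.458,-0.384,-0.04,0,0,-0.7],[0.458,-0.384,-0.04,0,0,-0.8]]]' 0; python3 go.py 590 -321 190 180
```

```text
time: 0.95
ee_pos: [331.5, -418.4, 251.5]
tool_rot: [3.142, 0.0, 1.434]
ft_force: [-0.0, -1.4, -0.3]
opening: 85.7
[0.2637, 0.4855, 0.1229] [-0.0, 0.0001, -1.0873] rows 11.4
```

```bash
python3 -m inch '[[[0.264,0.486,0.12,0,0,-0.09],[0.264,0.486,0.12,0,0,-0.18],[0.264,0.486,0.12,0,0,-0.27],[0.264,0.486,0.12,0,0,-0.36],[0.264,0.486,0.12,0,0,-0.45],[0.264,0.486,0.12,0,0,-0.54],[0.264,0.486,0.12,0,0,-0.63],[0.264,0.486,0.12,0,0,-0.72]]]'; python3 go.py 590 -321 190 180
```

```text
time: 1.75
ee_pos: [590.8, -324.2, 190.1]
tool_rot: [3.141, -0.002, 2.562]
ft_force: [-0.4, -1.1, 0.3]
opening: 85.4
[0.005, 0.0045, 0.0003] [0.0007, -0.0009, -0.3689] rows 3.9
```

```bash
python3 -m inch '[[[0.005,0.005,0,0,0,-0.1],[0.005,0.005,0,0,0,-0.2],[0.005,0.005,0,0,0,-0.3],[0.005,0.005,0,0,0,-0.36],[0.005,0.005,0,0,0,-0.36],[0.005,0.005,0,0,0,-0.36]]]'; python3 - <<'E'
from h import *
o=ctrl.get_obs(); print(o['joints'].round(2),o['ee_pos'],o['tool_rot'])
c=cam('wrist'); cv2.imwrite('pics/w1.png',c['frame']); np.save('pics/w1.npy',c,allow_pickle=True); print(c['xyz'])
E
```

```text
time: 2.35
ee_pos: [589.0, -322.5, 191.0]
tool_rot: [3.141, -0.001, 3.116]
ft_force: [-0.2, -0.2, -0.4]
opening: 85.8
[ 0.94  0.62 -0.77  1.55  0.45  1.16  1.63] [ 588.95521281 -322.46180292  190.97146513] [ 3.14131702e+00 -5.08278437e-04  3.11647983e+00]
[ 505.74341951 -319.82410742  333.11911193]
```

View pics/w1.png

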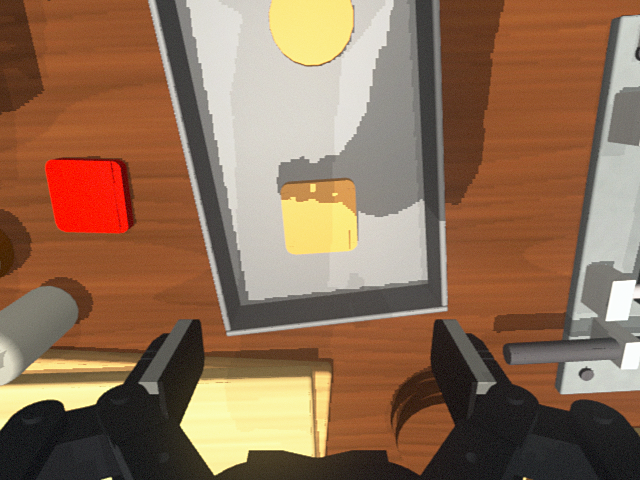

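```bash
python3 - <<'E'
from h import *
c=np.load('pics/w1.npy',allow_pickle=True).item(); f=c['frame']
hsv=cv2.cvtColor(f,cv2.COLOR_BGR2HSV); print(hsv[190,290],hsv[230,320],hsv[217,400],hsv[270,300],hsv[170,340])
m=cv2.inRange(hsv,(8,70,60),(40,255,255)); M=np.zeros_like(m); M[165:270,262:378]=m[165:270,262:378]
cs,_=cv2.findContours(M,cv2.RETR_EXTERNAL,cv2.CHAIN_APPROX_NONE); k=max(cs,key=cv2.contourArea)[:,0,:]
P=np.array([ray(c,x,y,17)[:2] for x,y in k],np.float32); print(k.min(0),k.max(0),cv2.minAreaRect(P))
print(proj(c,[589,-322.5,191]))
z=f[160:280,250:390].copy(); cv2.drawContours(f,[k[:,None]],-1,(0,255,0),1)
cv2.imwrite('pics/w1z.png',cv2.resize(np.hstack([z,f[160:280,250:390]]),None,fx=2.8,fy=2.8,interpolation=cv2.INTER_NEAREST))
E
```

```text
[ 15 151 196] [ 24 134 252] [ 14  16 209] [ 18  19 197] [ 30  12 144]
[280 178] [357 254] ((595.18505859375, -319.63250732421875), (62.334190368652344, 60.58723831176758), 2.672693967819214)
[314.81451894 320.12062014]
```

View pics/w1z.png

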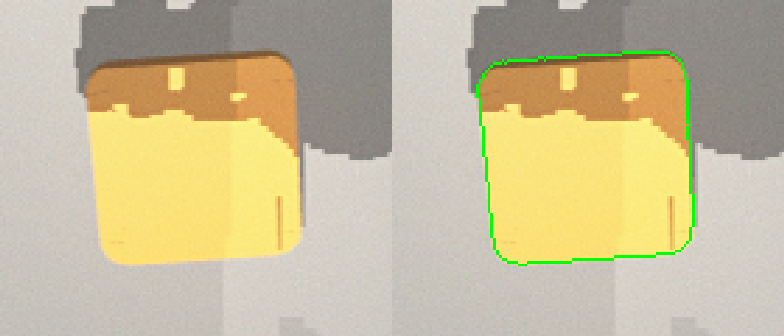

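```bash
python3 go.py 596 -319.7 40 182.6;
```

```text
[-0.0139, 0.0057, 0.3022] [0.0, -0.0002, -0.0445] rows 3.0
```

```bash
python3 -m inch '[[[-0.014,0.006,0.1,0,0,-0.045],[-0.014,0.006,0.2,0,0,-0.045],[-0.014,0.006,0.29,0,0,-0.045],[-0.014,0.006,0.3,0,0,-0.045],[-0.014,0.006,0.3,0,0,-0.045]]]'; python3 - <<'E'
from h import *
from go import rel
c=cam('wrist'); cv2.imwrite('pics/w2.png',c['frame']); np.save('pics/w2.npy',c,allow_pickle=True)
for i in range(3): rel(596,-319.7,4,182.6); print(ctrl.get_obs()['ee_pos'])
E
```

```text
time: 2.9
ee_pos: [596.1, -319.2, 40.9]
tool_rot: [3.141, -0.001, -3.094]
ft_force: [0.2, -0.3, 0.4]
opening: 85.4
[0.0036, -0.0001, 0.0782] [-0.0005, 0.0015, 0.0016] rows 0.8
[ 597.67607798 -319.52278234   43.08771623]
[0.0036, -0.0001, 0.0782] [-0.0005, 0.0015, 0.0016] rows 0.8
[ 597.67607798 -319.52278234   43.08771623]
[0.0036, -0.0001, 0.0782] [-0.0005, 0.0015, 0.0016] rows 0.8
[ 597.67607798 -319.52278234   43.08771623]
```

View pics/w2.png

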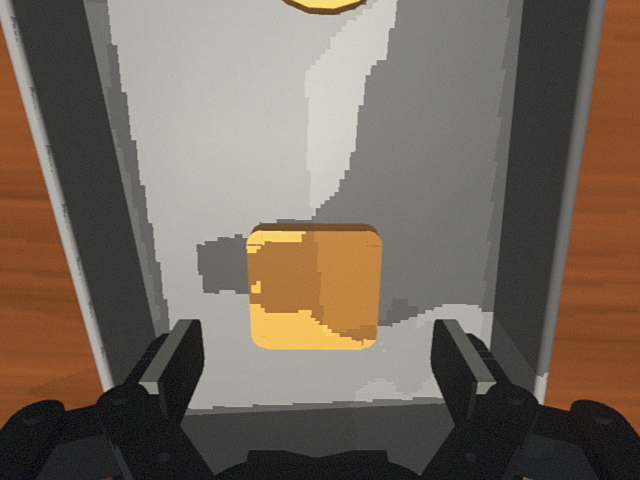

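```bash
python3 -m inch '[[[0,0,0.04,0,0,0],[0,0,0.074,0,0,0],[0,0,0.074,0,0,0],[0,0,0.074,0,0,0]]]'; python3 -m inch '[[[0,0,0,0,0,0],[0,0,0,0,0,0],[0,0,0,0,0,0],[0,0,0,0,0,0],[0,0,0,0,0,0],[0,0,0,0,0,0],[0,0,0,0,0,0],[0,0,0,0,0,0]]]' 0.6 40; python3 - <<'E'
from h import *
c=cam('wrist'); cv2.imwrite('pics/w3.png',c['frame']); np.save('pics/w3.npy',c,allow_pickle=True)
E
```

```text
time: 3.35
ee_pos: [596.2, -319.5, 4.3]
tool_rot: [3.142, -0.0, -3.093]
ft_force: [0.1, 0.7, 0.2]
opening: 85.7
time: 4.15
ee_pos: [597.2, -319.6, 5.5]
tool_rot: [-3.141, 0.002, -3.093]
ft_force: [-0.7, 0.7, 5.8]
opening: 58.5
```

View pics/w3.png

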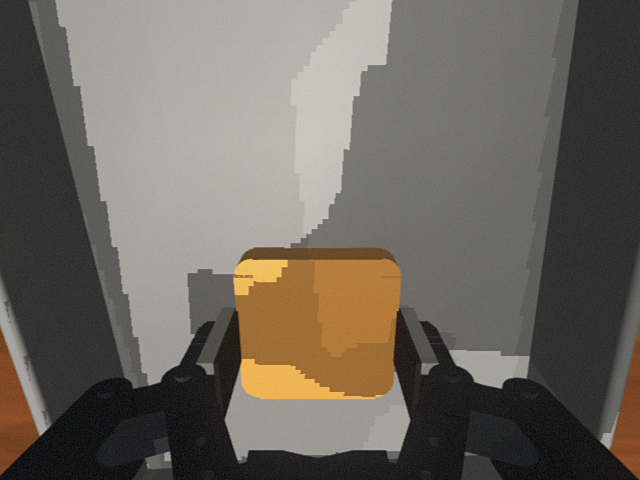

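```bash
python3 -m inch '[[[0,0,-0.02,0,0,0],[0,0,-0.06,0,0,0],[0,0,-0.15,0,0,0],[0,0,-0.25,0,0,0],[0,0,-0.35,0,0,0],[0,0,-0.45,0,0,0],[0,0,-0.49,0,0,0],[0,0,-0.49,0,0,0]]]'; python3 go.py 660 -10 250 182.6
```

```text
time: 5.0
ee_pos: [598.3, -319.3, 255.4]
tool_rot: [-3.137, 0.008, -3.093]
ft_force: [0.6, 1.0, -0.2]
opening: 58.4
[-0.1532, 0.6119, 0.0093] [-0.0027, 0.0051, 0.002] rows 6.3
```

```bash
python3 - <<'E'
from h import *
c=cam('wrist'); cv2.imwrite('pics/w4.png',c['frame']); np.save('pics/w4.npy',c,allow_pickle=True)
E
```

```text
(no output)
```

View pics/w4.png

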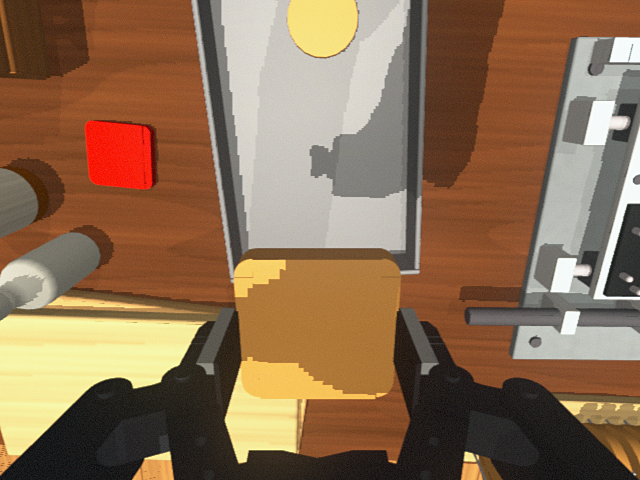

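```bash
python3 -m inch '[[[-0.02,0.09,0,0,0,0],[-0.04,0.18,0,0,0,0],[-0.07,0.27,0,0,0,0],[-0.09,0.36,0,0,0,0],[-0.11,0.45,0,0,0,0],[-0.132,0.53,0,0,0,0],[-0.15,0.60,0,0,0,0],[-0.155,0.61,0,0,0,0]]]'; python3 -m inch '[[[0,0,0,0,0,0],[0,0,0,0,0,0],[0,0,0,0,0,0]]]';python3 - <<'E'
from h import *
c=cam('wrist'); cv2.imwrite('pics/w5.png',c['frame']); np.save('pics/w5.npy',c,allow_pickle=True)
print(ctrl.get_obs()['ee_pos'])
E
```

```text
time: 5.85
ee_pos: [657.5, -4.0, 247.9]
tool_rot: [3.138, -0.003, -3.084]
ft_force: [-1.1, 0.1, -0.5]
opening: 58.4
time: 6.15
ee_pos: [658.6, -13.6, 248.4]
tool_rot: [-3.14, -0.002, -3.096]
ft_force: [-0.2, -0.0, -1.5]
opening: 58.7
[658.73744589 -13.3849852  248.73755202]
```

View pics/w5.png

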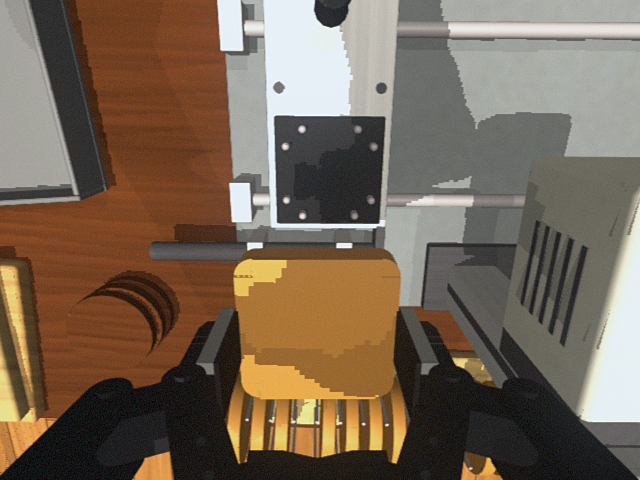

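```bash
python3 - <<'E'
from h import *
c=np.load('pics/w5.npy',allow_pickle=True).item(); f=c['frame']
T=np.eye(4)
tcp=np.array([658.7,-13.4,248.6])
hsv=cv2.cvtColor(f,cv2.COLOR_BGR2HSV)
m=cv2.inRange(hsv,(0,0,0),(179,255,75)); M=np.zeros_like(m); M[108:232,268:396]=m[108:232,268:396]
M=cv2.morphologyEx(M,cv2.MORPH_OPEN,np.ones((3,3),np.uint8))
cs,_=cv2.findContours(M,cv2.RETR_EXTERNAL,cv2.CHAIN_APPROX_NONE); k=max(cs,key=cv2.contourArea)[:,0,:]
P=np.array([ray(c,x,y,62)[:2] for x,y in k],np.float32); print('nest',k.min(0),k.max(0),cv2.minAreaRect(P))
# pins
x0,y0=k.min(0);x1,y1=k.max(0)
g=cv2.cvtColor(f,cv2.COLOR_BGR2GRAY); p=((g>95)*255).astype(np.uint8); q=np.zeros_like(p); q[y0+4:y1-3,x0+4:x1-3]=p[y0+4:y1-3,x0+4:x1-3]
n,l,s,ce=cv2.connectedComponentsWithStats(q)
pts=[ce[i] for i in range(1,n) if s[i,4]>=5]
for i in range(1,n): print(ce[i].round(1),s[i,4],ray(c,*ce[i],72)[:2].round(1))
P=np.array([ray(c,*u,72)[:2] for u in pts]); print('pins mean',len(P),P.mean(0))
# coaster top
m=cv2.inRange(hsv,(8,90,60),(40,255,255)); M=np.zeros_like(m); M[240:402,230:405]=m[240:402,230:405]
print(hsv[252,320],hsv[270,320],hsv[262,320])
cv2.imwrite('pics/w5z.png',cv2.resize(f[235:410,220:415],None,fx=3.4,fy=3.4,interpolation=cv2.INTER_NEAREST))
cv2.imwrite('pics/w5n.png',cv2.resize(f[100:240,260:400],None,fx=4,fy=4,interpolation=cv2.INTER_NEAREST))
E
```

```text
nest [275 117] [384 222] ((629.5032348632812, -4.675121307373047), (85.66854095458984, 86.79230499267578), 2.658447742462158)
[301.5 128.7] 53 [595.9 -27.6]
[357.4 129. ] 43 [594.1  15.2]
[284.8 146. ] 48 [609.5 -40.2]
[373.7 146.5] 39 [606.7  28.9]
[286.  199.9] 43 [652.2 -38.3]
[370.9 200.1] 35 [649.3  30.5]
[379.9 209.9] 19 [657.1  38.6]
[302.  215.3] 40 [664.6 -24.9]
[354.4 215.6] 33 [662.9  18.1]
pins mean 9 [6.32485733e+02 2.12013476e-02]
[ 13 152 104] [ 16 171 173] [ 15 166 175]
```

View pics/w5z.png

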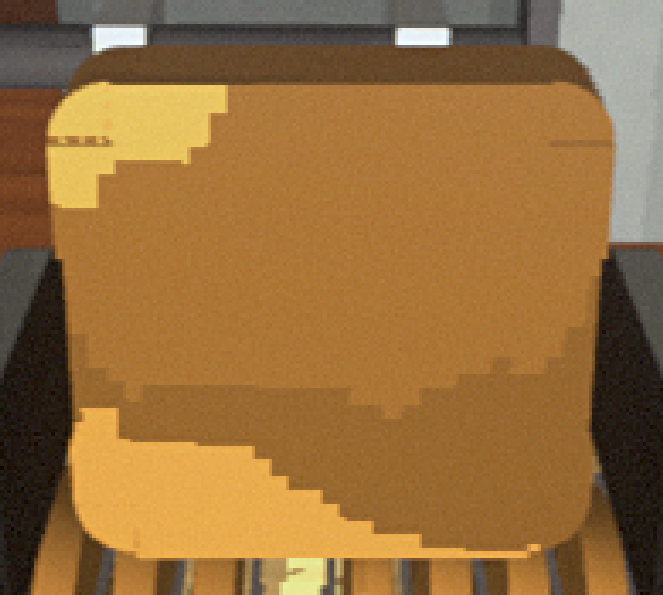

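View pics/w5n.png

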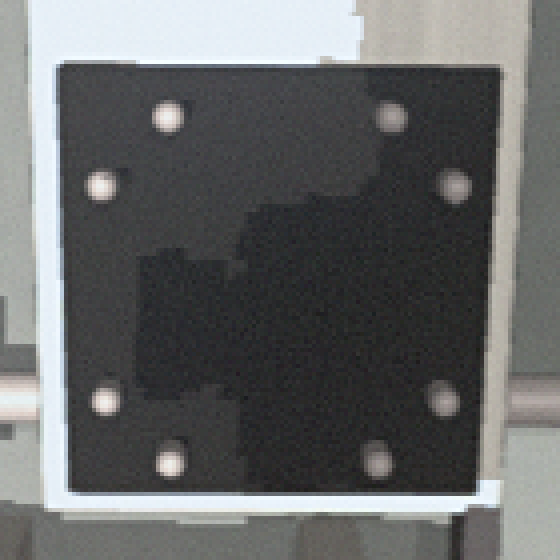

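```bash
python3 - <<'E'
from h import *
c=np.load('pics/w5.npy',allow_pickle=True).item()
tcp=np.array([658.7,-13.4])
for dz in (10,12,14):
    z=248.6+dz
    a=ray(c,320,259.4,z);b=ray(c,320,398.8,z);l1=ray(c,233.8,275,z);l2=ray(c,241.2,385,z);r1=ray(c,400.6,275,z);r2=ray(c,394.7,385,z)
    print(dz,b-a,(r1-l1)[1],(r2-l2)[1],'ctr x',(a+b)[0]/2-tcp[0],'y',(l1[1]+l2[1]+r1[1]+r2[1])/4-tcp[1], 'edge ang',np.degrees([-np.arctan2(-(l2-l1)[1],(l2-l1)[0]),np.arctan2((r2-r1)[1],(r2-r1)[0])]))
E
```

```text
10 [60.30505332  2.9467484   0.        ] 59.74921904238508 60.90132726169082 ctr x -0.18067167812762364 y 0.7646718114086326 edge ang [2.33224987 3.71914252]
12 [59.39181377  2.90212383  0.        ] 58.844396859450406 59.9790579373428 ctr x -1.4359228540251934 y 0.7033834370101619 edge ang [2.33224987 3.71914252]
14 [58.47857421  2.85749926  0.        ] 57.939574676515726 59.05678861299478 ctr x -2.691174029922877 y 0.6420950626116824 edge ang [2.33224987 3.71914252]
```

```bash
python3 go.py 630.2 -5.5 88 182.4
```

```text
[0.056, 0.0186, 0.3215] [-0.0006, -0.0006, 0.0022] rows 3.3
```

```bash
python3 -m inch '[[[0.056,0.0185,0.08,0,0,0.003],[0.056,0.0185,0.16,0,0,0.003],[0.056,0.0185,0.24,0,0,0.003],[0.056,0.0185,0.30,0,0,0.003],[0.056,0.0185,0.32,0,0,0.003],[0.056,0.0185,0.32,0,0,0.003],[0.056,0.0185,0.32,0,0,0.003],[0.056,0.0185,0.32,0,0,0.003]]]'; python3 - <<'E'
from h import *
c=cam('wrist'); cv2.imwrite('pics/w6.png',c['frame']); np.save('pics/w6.npy',c,allow_pickle=True)
print(ctrl.get_obs()['ee_pos'],ctrl.get_obs()['tool_rot'])
c=cam('scene'); cv2.imwrite('pics/s6.png',cv2.resize(c['frame'][200:360,220:460],None,fx=3.3,fy=3.3,interpolation=cv2.INTER_CUBIC))
E
```

```text
time: 7.0
ee_pos: [632.0, -3.0, 91.4]
tool_rot: [-3.142, 0.004, -3.098]
ft_force: [-0.3, 0.2, -0.8]
opening: 58.5
[631.79652952  -3.02054232  91.2637715 ] [-3.14144603  0.00337924 -3.0982711 ]
```

View pics/w6.png

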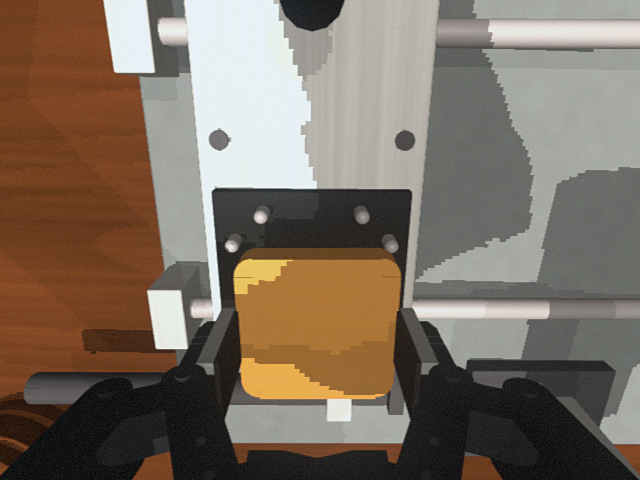

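View pics/s6.png

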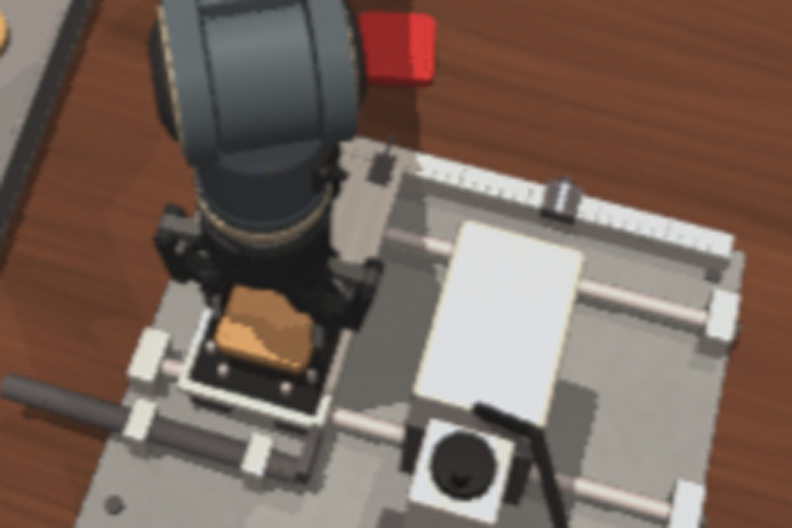

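```bash
python3 - <<'E'
from h import *
c=np.load('pics/w6.npy',allow_pickle=True).item(); f=c['frame']
g=cv2.cvtColor(f,cv2.COLOR_BGR2GRAY)
p=((g>80)*255).astype(np.uint8); q=np.zeros_like(p)
q[200:256,224:402]=p[200:256,224:402]
hsv=cv2.cvtColor(f,cv2.COLOR_BGR2HSV); q[hsv[...,1]>110]=0
n,l,s,ce=cv2.connectedComponentsWithStats(q)
for i in range(1,n):
    if s[i,4]>15: print(ce[i].round(1),s[i],)
tz=ctrl.get_obs()['ee_pos'][2]
tops=[]
for i in range(1,n):
    if s[i,4]>15:
        tops.append(ce[i]); print(ray(c,*ce[i],70)[:2].round(1))
z=89.8+11
a=ray(c,320,259.4,z);b=ray(c,320,398.8,z);l1=ray(c,233.8,275,z);l2=ray(c,241.2,385,z);r1=ray(c,400.6,275,z);r2=ray(c,394.7,385,z)
print('coaster',(a+b)[0]/2,(l1[1]+l2[1]+r1[1]+r2[1])/4, b-a, r1-l1)
k=f[195:265,215:410]; cv2.imwrite('pics/w6z.png',cv2.resize(k,None,fx=4,fy=4,interpolation=cv2.INTER_NEAREST))
E
```

```text
[260.9 214.7] [253 206  16  18 218]
[361.8 215. ] [355 206  15  18 190]
[232.4 243.2] [225 234  16  19 211]
[390.6 244. ] [384 234  15  19 181]
[595.2 -27.5]
[593.5  15. ]
[608.5 -39.8]
[605.9  28.5]
coaster 632.3515005041149 -1.9985852113796643 [60.88171666  2.85933199  0.        ] [-2.64570367 60.06388605  0.        ]
```

View pics/w6z.png

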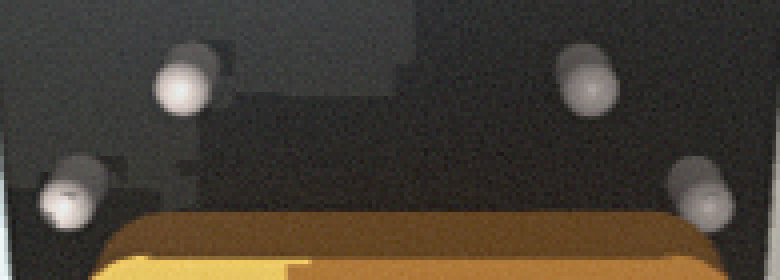

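```bash
python3 - <<'E'
from h import *
c=np.load('pics/w6.npy',allow_pickle=True).item()
for z in (70,71.5):
    P=[ray(c,*u,z)[:2] for u in [(260.5,217),(362.5,217.5),(231.5,246.2),(392,246.5)]]
    print(np.round(P,1).tolist(),(P[0]+P[1])/2+[34.57,1.5],(P[2]+P[3])/2+[21.48,.94])
print(c['xyz'])
E
```

```text
[[596.2, -27.7], [594.5, 15.4], [609.9, -40.2], [607.0, 29.2]] [629.95492162  -4.64953632] [629.94743996  -4.57388653]
[[595.8, -27.5], [594.1, 15.2], [609.4, -39.9], [606.5, 28.9]] [629.52152101  -4.64899959] [629.39382326  -4.57919083]
[548.220092    -6.09112665 233.23752851]
```

```bash
python3 -m inch '[[[0.0045,-0.0052,0.02,0,0,0],[0.0045,-0.0052,0.02,0,0,0],[0.0045,-0.0052,0.02,0,0,0],[0.0045,-0.0052,0.02,0,0,0],[0.0045,-0.0052,0.02,0,0,0],[0.0045,-0.0052,0.02,0,0,0]]]'; python3 - <<'E'
from h import *
c=cam('wrist'); cv2.imwrite('pics/w7.png',c['frame']); np.save('pics/w7.npy',c,allow_pickle=True)
print(ctrl.get_obs()['ee_pos'],ctrl.get_obs()['tool_rot'])
cv2.imwrite('pics/w7z.png',cv2.resize(c['frame'][200:410,215:415],None,fx=2.85,fy=2.85,interpolation=cv2.INTER_NEAREST))
E
```

```text
time: 7.7
ee_pos: [628.5, -5.7, 79.5]
tool_rot: [3.142, 0.0, -3.098]
ft_force: [-0.6, 0.7, -0.2]
opening: 58.1
[628.49732909  -5.76007147  79.4141781 ] [ 3.14155882e+00  2.32408778e-04 -3.09784637e+00]
```

View pics/w7z.png

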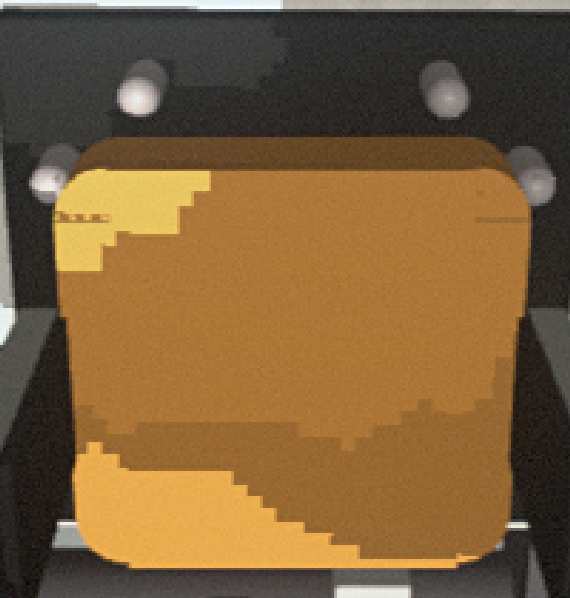

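```bash
python3 - <<'E'
from h import *
c=np.load('pics/w7.npy',allow_pickle=True).item(); tz=c['xyz'][2]-142.15; print(tz)
P=[ray(c,*u,70)[:2] for u in [(263.1,234.0),(372.2,234.4),(231.1,263.5),(404.5,264.9)]]
print(np.round(P,1).tolist(),(P[0]+P[1])/2+[34.57,1.5],(P[2]+P[3])/2+[21.48,.94])
for dz in (10.5,12):
    z=tz+dz
    a=ray(c,320,259.5,z);b=ray(c,320,399,z);l1=ray(c,233.8,275,z);l2=ray(c,241.2,385,z);r1=ray(c,401,275,z);r2=ray(c,395,385,z)
    print('coaster',(a+b)[0]/2,(l1[1]+l2[1]+r1[1]+r2[1])/4, b-a, r1-l1,r2-l2)
E
```

```text
79.38899156327889
[[596.3, -27.8], [594.5, 15.5], [609.5, -40.8], [607.0, 29.9]] [629.9424603   -4.63801442] [629.72469563  -4.52614993]
coaster 628.3140431696306 -4.660212753777106 [60.3216203   2.86636608  0.        ] [-2.66446191 59.75819338  0.        ] [-2.69280909 60.92629764  0.        ]
coaster 627.3677422316431 -4.707670069819578 [59.63432496  2.83370714  0.        ] [-2.63410344 59.07731765  0.        ] [-2.66212763 60.2321127   0.        ]
```

```bash
python3 -m inch '[[[-0.0016,0,0.008,0,0,0],[-0.0016,0,0.014,0,0,0],[-0.0016,0,0.02,0,0,0],[-0.0016,0,0.024,0,0,0],[-0.0016,0,0.024,0,0,0]]]'
```

```text
time: 8.25
ee_pos: [629.0, -5.8, 66.9]
tool_rot: [3.142, -0.001, -3.098]
ft_force: [0.0, -0.2, 0.3]
opening: 58.5
```

```bash
python3 -m inch '[[[0,0,0.003,0,0,0],[0,0,0.006,0,0,0],[0,0,0.006,0,0,0]]]'; python3 - <<'E'
from h import *
c=cam('wrist'); np.save('pics/w8.npy',c,allow_pickle=True)
print(ctrl.get_obs()['ee_pos'],ctrl.get_obs()['ft_force'])
cv2.imwrite('pics/w8z.png',cv2.resize(c['frame'][200:410,215:415],None,fx=2.85,fy=2.85,interpolation=cv2.INTER_NEAREST))
E
```

```text
time: 8.55
ee_pos: [629.1, -5.9, 64.1]
tool_rot: [-3.142, -0.0, -3.098]
ft_force: [-0.5, -0.1, 0.6]
opening: 58.7
[629.1479378   -5.85123991  64.24034759] [-0.29540392 -0.63103932 -0.62840926]
```

View pics/w8z.png

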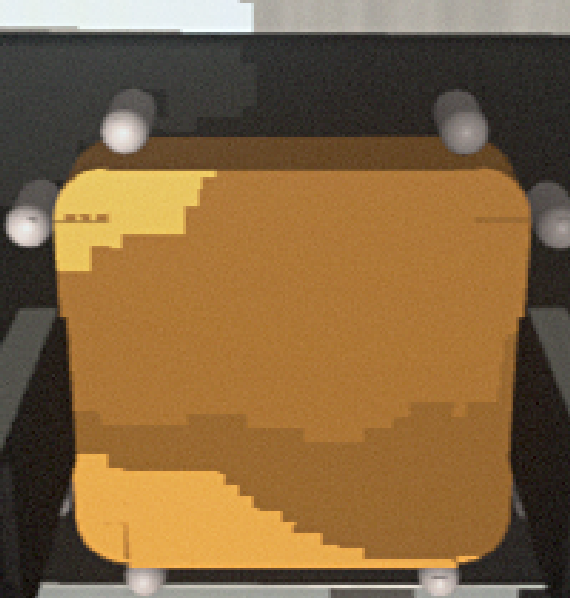

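```bash
python3 -m inch '[[[0,0,0.002,0,0,0],[0,0,0.004,0,0,0],[0,0,0.004,0,0,0]]]'
```

```text
time: 8.9
ee_pos: [629.3, -5.8, 62.6]
tool_rot: [-3.141, 0.0, -3.098]
ft_force: [-1.1, -1.1, 1.0]
opening: 58.8
```

```bash
python3 -m inch '[[[0,0,0.002,0,0,0],[0,0,0.002,0,0,0],[0,0,0.002,0,0,0]]]'
```

```text
time: 9.2
ee_pos: [629.3, -5.8, 62.5]
tool_rot: [-3.141, 0.0, -3.098]
ft_force: [-2.8, -0.2, 7.8]
opening: 58.6
```

```bash
python3 -m inch '[[[0,0,-0.001,0,0,0],[0,0,-0.001,0,0,0],[0,0,-0.001,0,0,0],[0,0,-0.001,0,0,0],[0,0,-0.001,0,0,0],[0,0,-0.001,0,0,0]]]' 0; python3 - <<'E'
from h import *
c=cam('wrist'); np.save('pics/w9.npy',c,allow_pickle=True)
cv2.imwrite('pics/w9.png',c['frame'])
E
```

```text
time: 9.8
ee_pos: [629.2, -5.8, 61.7]
tool_rot: [3.142, -0.0, -3.098]
ft_force: [-0.8, 0.1, -1.5]
opening: 85.3
```

View pics/w9.png

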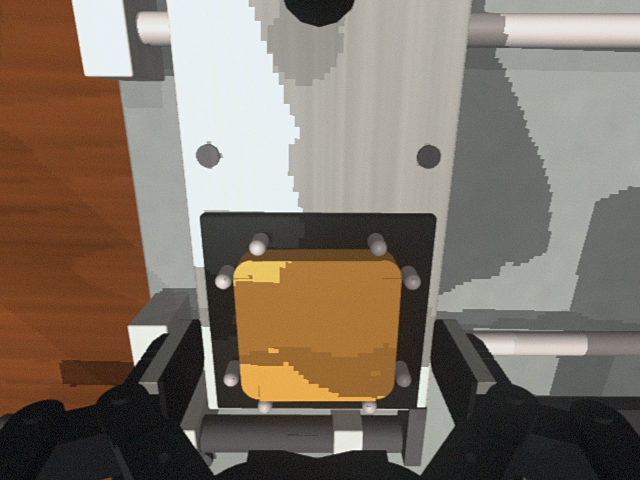

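```bash
python3 -m inch '[[[0,0,-0.02,0,0,0],[0,0,-0.08,0,0,0],[0,0,-0.18,0,0,0],[0,0,-0.28,0,0,0],[0.08,0,-0.32,0,0,0],[0.16,0,-0.32,0,0,0],[0.16,0,-0.32,0,0,0],[0.16,0,-0.32,0,0,0]]]'; python3 - <<'E'
from h import *
o=ctrl.get_obs(); print(o['ee_pos'],o['tool_rot'],o['joints'].round(2))
c=cam('wrist'); np.save('pics/w10.npy',c,allow_pickle=True)
cv2.imwrite('pics/w10.png',c['frame'])
E
```

```text
time: 10.65
ee_pos: [549.0, -9.6, 222.8]
tool_rot: [-3.14, 0.001, -3.098]
ft_force: [0.2, -0.2, 0.6]
opening: 85.1
[548.97240706  -9.62945465 222.75873962] [-3.13991656e+00  1.44613022e-03 -3.09806491e+00] [ 0.64  0.41 -0.9   1.81  0.36  1.1   1.22]
```

View pics/w10.png

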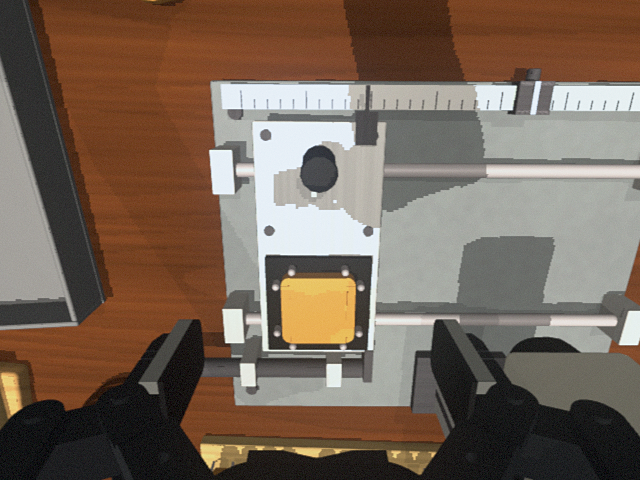

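```bash
python3 - <<'E'
from h import *
f=cv2.imread('pics/w10.png')
a=cv2.resize(f[60:200,270:430],None,fx=3,fy=3,interpolation=cv2.INTER_CUBIC); b=cv2.resize(f[60:130,490:580],None,fx=3.5,fy=3.5,interpolation=cv2.INTER_CUBIC)
o=np.zeros((420,480+315,3),np.uint8); o[:,:480]=a; o[:245,480:]=b; cv2.imwrite('pics/w10z.png',o)
E
```

```text
(no output)
```

View pics/w10z.png

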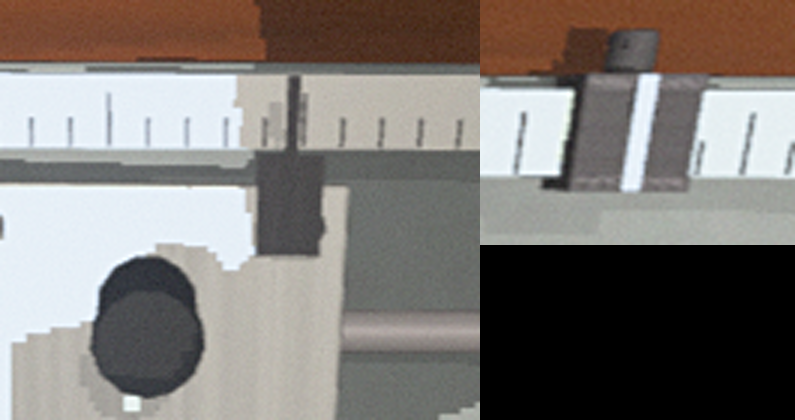

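```bash
python3 - <<'E'
from h import *
c=np.load('pics/w10.npy',allow_pickle=True).item()
h=ray(c,319.3,174.3,112); p=ray(c,367.7,86,57); m=ray(c,535.9,98,45); m1=ray(c,538,81.4,45); m2=ray(c,533.7,114.3,45)
print(h,p,m,m1,m2)
a=np.radians(2.5); u=np.array([-np.sin(a),np.cos(a),0]); v=np.array([np.cos(a),np.sin(a),0])
print('pull',(m-p)@u,(m1-p)@u,(m2-p)@u,'perp',(m-p)@v,'p-h',(p-h)@u,(p-h)@v)
# rods / nest from this image
# from top cam
c=np.load('pics/top0.npy',allow_pickle=True).item(); cv2.imwrite('pics/t0z.png',cv2.resize(c['frame'][190:250,190:350],None,fx=5,fy=5,interpolation=cv2.INTER_CUBIC))
E
```

```text
[509.63024945  -9.23063473 112.        ] [454.3961765   23.14310079  57.        ] [456.70944692 151.36299894  45.        ] [445.14202781 150.32639066  45.        ] [468.36401712 152.3022813   45.        ]
pull 127.99695778657856 127.46589985386865 128.4269809404042 perp 7.903942099592735 p-h 34.75219931863241 -53.76937984037209
```

View pics/t0z.png

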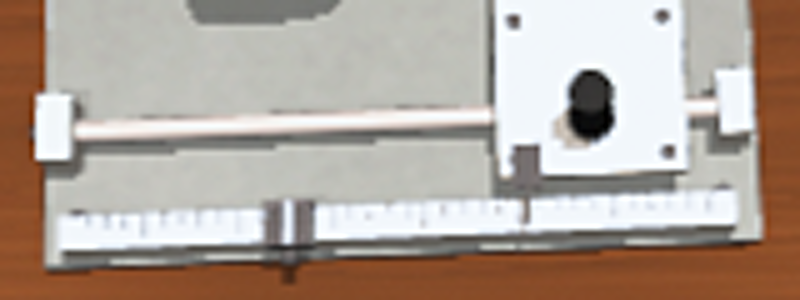

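```bash
python3 -m inch '[[[0.04,0,0.08,0,0,0],[0.08,0,0.12,0,0,0],[0.08,0,0.12,0,0,0]]]'; python3 go.py 509.7 -9.5 66 182.5
```

```text
time: 11.0
ee_pos: [506.0, -11.5, 158.8]
tool_rot: [3.141, -0.008, -3.097]
ft_force: [0.4, 0.3, -0.2]
opening: 85.5
[-0.0089, 0.0036, 0.1856] [0.0001, -0.0048, 0.0004] rows 1.9
```

```bash
python3 -m inch '[[[0,0,0,0,0,0],[0,0,0,0,0,0],[0,0,0,0,0,0],[0,0,0,0,0,0]]]'; python3 go.py 509.7 -9.5 66 182.5
```

```text
time: 11.4
ee_pos: [510.5, -10.9, 162.6]
tool_rot: [3.141, 0.002, -3.098]
ft_force: [0.0, 0.6, 0.0]
opening: 85.4
[0.0019, 0.0027, 0.1931] [0.0001, 0.0012, -0.0001] rows 1.9
```

```bash
python3 -m inch '[[[0.001,0.0025,0.05,0,0,0],[0.001,0.0025,0.1,0,0,0],[0.001,0.0025,0.15,0,0,0],[0.001,0.0025,0.18,0,0,0],[0.001,0.0025,0.193,0,0,0],[0.001,0.0025,0.193,0,0,0]]]';  python3 -m inch '[[[0,0,0,0,0,0],[0,0,0,0,0,0],[0,0,0,0,0,0],[0,0,0,0,0,0],[0,0,0,0,0,0],[0,0,0,0,0,0],[0,0,0,0,0,0],[0,0,0,0,0,0]]]' 1 70; python3 - <<'E'
from h import *
o=ctrl.get_obs(); print(o['ee_pos'],o['tool_rot'],o['joints'].round(2),o['ft_force'])
c=cam('wrist'); np.save('pics/w11.npy',c,allow_pickle=True)
cv2.imwrite('pics/w11.png',c['frame'])
E
```

```text
time: 12.0
ee_pos: [508.8, -9.7, 65.1]
tool_rot: [3.141, -0.001, -3.098]
ft_force: [-0.3, -0.0, -0.6]
opening: 85.5
time: 12.8
ee_pos: [509.0, -10.5, 65.9]
tool_rot: [-3.14, 0.0, -3.098]
ft_force: [-0.2, -1.8, 6.2]
opening: 19.3
[509.02423003 -10.45111837  65.94675148] [-3.14010592e+00  4.37614327e-04 -3.09823262e+00] [ 0.54  0.54 -0.78  2.04  0.55  0.77  1.04] [-0.18122034 -1.79952444  6.19655438]
```

View pics/w11.png

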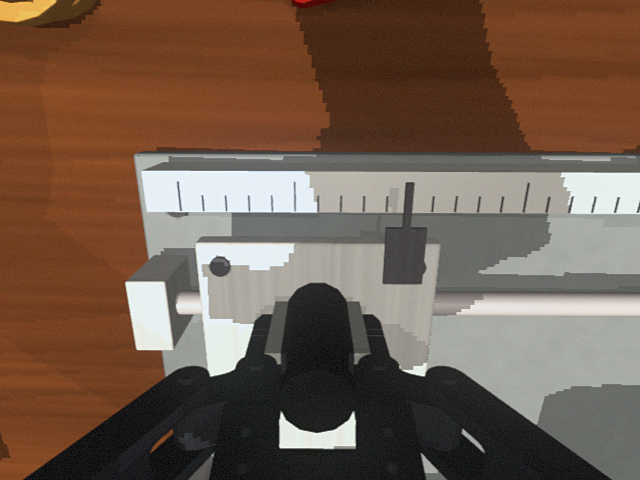

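```bash
python3 -m inch '[[[0,0.01,0,0,0,0],[0,0.03,0,0,0,0],[0,0.06,0,0,0,0],[0,0.09,0,0,0,0],[0,0.12,0,0,0,0],[0,0.14,0,0,0,0],[0,0.15,0,0,0,0],[0,0.16,0,0,0,0]]]'; python3 -m inch '[[[0,0.01,0,0,0,0],[0,0.03,0,0,0,0],[0,0.05,0,0,0,0],[0,0.07,0,0,0,0],[0,0.08,0,0,0,0],[0,0.08,0,0,0,0],[0,0.08,0,0,0,0],[0,0.08,0,0,0,0]]]'; python3 - <<'E'
from h import *
o=ctrl.get_obs(); print(o['ee_pos'],o['tool_rot'],o['joints'].round(2),o['ft_force'])
c=cam('wrist'); np.save('pics/w12.npy',c,allow_pickle=True)
cv2.imwrite('pics/w12.png',c['frame'])
E
```

```text
time: 13.65
ee_pos: [505.9, 67.9, 65.9]
tool_rot: [-3.137, 0.0, -3.099]
ft_force: [-0.4, -6.5, 7.3]
opening: 19.6
time: 14.45
ee_pos: [504.4, 107.5, 65.9]
tool_rot: [-3.137, 0.001, -3.1]
ft_force: [-0.9, -6.8, 8.6]
opening: 19.4
[504.38719857 107.476158    65.94604176] [-3.13724279e+00  6.49414334e-04 -3.09959075e+00] [ 0.31  0.55 -0.78  2.03  0.56  0.78  0.81] [-0.8646806  -6.82064157  8.56322526]
```

View pics/w12.png

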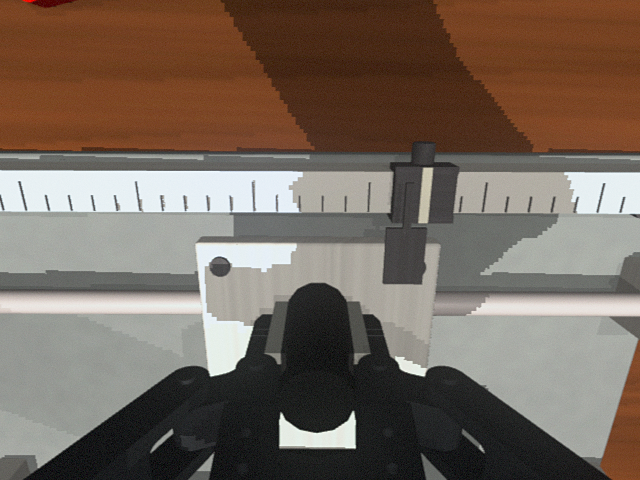

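```bash
cat > gap.py <<'E'
import sys
from h import *
c=np.load(sys.argv[1],allow_pickle=True).item(); f=c['frame']
z=cv2.resize(f[135:290,370:475],None,fx=3.8,fy=3.8,interpolation=cv2.INTER_NEAREST)
z=cv2.convertScaleAbs(z,alpha=1.6,beta=10); cv2.imwrite(sys.argv[2],z)
g=cv2.cvtColor(f,cv2.COLOR_BGR2GRAY)
for r in (180,186,192,200,208,214,220): print(r,g[r,390:460].tolist())
E
python3 gap.py pics/w12.npy pics/w12z.png
```

```text
180 [164, 158, 122, 56, 43, 54, 60, 72, 75, 75, 73, 67, 67, 70, 71, 72, 69, 72, 70, 73, 65, 69, 74, 73, 65, 67, 72, 66, 69, 70, 64, 95, 164, 193, 198, 194, 194, 195, 201, 194, 200, 172, 108, 63, 68, 65, 66, 64, 72, 68, 67, 73, 71, 64, 66, 69, 65, 71, 69, 67, 69, 69, 67, 68, 67, 70, 79, 140, 174, 174]
186 [155, 143, 99, 40, 47, 61, 68, 72, 69, 61, 60, 65, 69, 71, 65, 55, 49, 70, 65, 66, 66, 70, 65, 65, 72, 69, 71, 68, 70, 67, 68, 132, 187, 197, 196, 198, 191, 195, 198, 198, 186, 131, 65, 68, 70, 69, 66, 68, 66, 65, 67, 70, 69, 72, 72, 71, 65, 68, 71, 68, 69, 71, 67, 66, 63, 59, 107, 158, 174, 171]
192 [156, 127, 75, 39, 45, 63, 68, 68, 61, 58, 59, 62, 70, 67, 61, 47, 64, 69, 71, 66, 65, 70, 67, 72, 68, 65, 66, 67, 64, 65, 109, 174, 199, 194, 192, 194, 193, 193, 194, 198, 160, 87, 58, 68, 67, 66, 65, 65, 66, 65, 70, 70, 61, 68, 64, 64, 64, 69, 62, 62, 67, 69, 63, 57, 61, 92, 149, 178, 175, 176]
200 [133, 82, 39, 47, 55, 68, 65, 59, 62, 63, 62, 63, 70, 67, 53, 55, 62, 69, 66, 62, 69, 66, 68, 68, 62, 67, 65, 61, 64, 87, 160, 194, 189, 195, 190, 190, 189, 196, 196, 164, 104, 64, 66, 67, 6
[... 307 characters left out ...]
, 64, 67, 59, 68, 61, 68, 61, 68, 65, 69, 71, 68, 66, 67, 66, 66, 60, 95, 155, 174, 175, 171, 157, 105]
214 [37, 43, 40, 59, 70, 69, 59, 59, 64, 63, 70, 67, 60, 61, 60, 69, 75, 68, 66, 65, 68, 74, 65, 69, 68, 68, 66, 63, 96, 160, 195, 188, 189, 187, 192, 192, 196, 195, 160, 82, 65, 68, 67, 68, 67, 71, 70, 65, 67, 67, 69, 68, 67, 68, 72, 76, 69, 65, 68, 68, 66, 66, 63, 80, 89, 93, 87, 92, 93, 91]
220 [76, 46, 60, 66, 67, 64, 62, 59, 60, 64, 71, 60, 62, 55, 63, 72, 66, 67, 66, 70, 68, 68, 66, 70, 65, 71, 69, 71, 134, 183, 193, 195, 192, 192, 193, 193, 197, 167, 111, 61, 65, 71, 70, 74, 75, 73, 77, 76, 70, 76, 78, 76, 71, 72, 73, 72, 72, 75, 72, 74, 74, 73, 67, 93, 106, 107, 105, 107, 107, 105]
```

View pics/w12z.png

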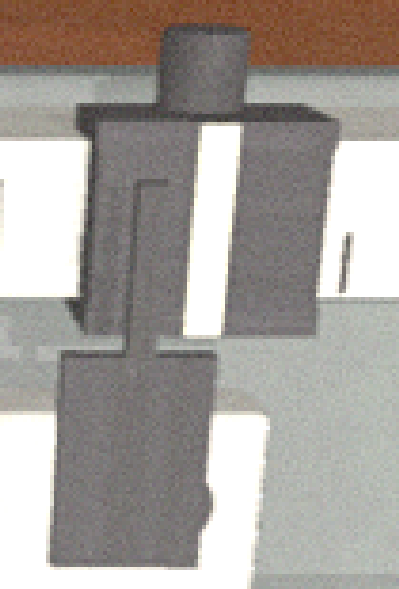

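```bash
python3 - <<'E'
from h import *
c=np.load('pics/w11.npy',allow_pickle=True).item(); g=cv2.cvtColor(c['frame'],cv2.COLOR_BGR2GRAY)
for r in (182,184,188,196,204): print(r,g[r,395:422].tolist())
c=np.load('pics/w12.npy',allow_pickle=True).item()
a=np.radians(2.5); u=np.array([-np.sin(a),np.cos(a),0]); v=np.array([np.cos(a),np.sin(a),0])
p=ray(c,409.3,184,57); q=ray(c,406.5,220,57)
for s in [(425.7,186),(424.3,200),(423.5,214)]:
    m=ray(c,*s,45); print('m',m,'u',m@u,'v',m@v)
print('p',p,p@u,p@v,'q',q@u,q@v)
E
```

```text
182 [177, 178, 178, 179, 173, 177, 178, 177, 180, 181, 148, 99, 95, 93, 95, 94, 97, 89, 106, 150, 175, 176, 176, 175, 174, 175, 176]
184 [178, 173, 176, 180, 177, 176, 177, 181, 178, 182, 132, 60, 52, 68, 70, 66, 67, 62, 68, 116, 162, 178, 176, 173, 173, 172, 174]
188 [157, 160, 158, 156, 167, 176, 178, 177, 176, 162, 107, 56, 68, 73, 78, 71, 65, 63, 84, 146, 178, 174, 172, 173, 171, 177, 171]
196 [157, 159, 153, 168, 175, 175, 174, 183, 183, 134, 56, 62, 64, 69, 70, 66, 66, 72, 121, 167, 176, 175, 172, 177, 177, 176, 172]
204 [155, 149, 164, 180, 175, 172, 178, 179, 150, 81, 54, 72, 72, 72, 69, 69, 64, 99, 151, 177, 173, 169, 171, 173, 171, 177, 174]
m [452.25589296 150.557495    45.        ] u 130.6870726462981 v 458.3926712609107
m [458.12902027 150.75115959  45.        ] u 130.62437069042664 v 464.26865617848557
m [464.12981913 151.20081846  45.        ] u 130.81185041785417 v 470.2833574562048
p [449.46624593 140.90176065  57.        ] 121.16221110379689 455.18450213631866 q 121.13091487961302 469.3976905538432
```

```bash
python3 -m inch '[[[0,0.006,0,0,0,0],[0,0.012,0,0,0,0],[0,0.019,0,0,0,0],[0,0.019,0,0,0,0],[0,0.019,0,0,0,0],[0,0.019,0,0,0,0]]]'; python3 - <<'E'
from h import *
c=cam('wrist'); np.save('pics/w13.npy',c,allow_pickle=True); cv2.imwrite('pics/w13.png',c['frame'])
c=cam('top'); cv2.imwrite('pics/t13.png',cv2.resize(c['frame'][115:255,190:350],None,fx=4,fy=4,interpolation=cv2.INTER_CUBIC))
c=cam('scene'); cv2.imwrite('pics/s13.png',c['frame'])
E
python3 gap.py pics/w13.npy pics/w13z.png
```

```text
time: 15.1
ee_pos: [504.0, 116.7, 65.9]
tool_rot: [-3.137, 0.001, -3.1]
ft_force: [0.4, -7.3, 8.3]
opening: 19.6
180 [73, 70, 68, 69, 73, 68, 68, 65, 75, 155, 200, 201, 198, 197, 197, 200, 199, 205, 191, 134, 68, 69, 71, 69, 69, 67, 67, 70, 66, 74, 71, 72, 72, 68, 68, 68, 71, 72, 69, 66, 68, 69, 67, 65, 113, 159, 178, 175, 174, 173, 174, 174, 176, 173, 171, 175, 176, 175, 177, 172, 171, 172, 177, 174, 173, 172, 175, 174, 173, 175]
186 [71, 72, 69, 69, 68, 62, 58, 58, 97, 155, 174, 179, 177, 174, 169, 117, 57, 60, 67, 67, 61, 69, 68, 71, 66, 68, 69, 75, 72, 74, 66, 66, 74, 68, 71, 72, 66, 68, 66, 69, 68, 63, 67, 77, 147, 176, 177, 174, 174, 175, 175, 170, 175, 170, 172, 171, 176, 175, 171, 172, 170, 176, 175, 176, 176, 175, 172, 175, 177, 176]
192 [70, 70, 66, 66, 67, 58, 58, 63, 124, 170, 176, 170, 178, 185, 154, 71, 57, 65, 68, 70, 71, 68, 68, 65, 67, 65, 70, 65, 65, 66, 65, 68, 61, 70, 70, 63, 63, 67, 70, 72, 68, 65, 63, 108, 158, 178, 174, 176, 172, 175, 177, 173, 172, 174, 172, 177, 173, 173, 173, 173, 170, 173, 175, 172, 174, 175, 175, 170, 170, 174]
200 [68, 68, 68, 67, 61, 62,
[... 519 characters left out ...]
70, 171, 174, 172, 171, 173, 171, 172, 175, 172, 170, 173, 173, 168, 175, 173, 172, 173]
214 [64, 67, 62, 60, 64, 55, 84, 145, 172, 173, 166, 185, 183, 117, 56, 63, 69, 65, 65, 69, 65, 70, 64, 63, 69, 69, 69, 69, 71, 66, 70, 69, 68, 71, 65, 67, 69, 67, 66, 69, 67, 81, 94, 93, 91, 91, 93, 94, 90, 93, 89, 89, 88, 92, 91, 96, 91, 95, 91, 90, 94, 92, 97, 92, 87, 89, 91, 87, 92, 91]
220 [70, 69, 71, 68, 66, 66, 125, 165, 172, 169, 190, 194, 157, 71, 56, 65, 66, 68, 65, 68, 68, 70, 70, 75, 78, 69, 67, 67, 71, 77, 73, 69, 69, 70, 71, 70, 69, 68, 71, 65, 73, 83, 102, 106, 107, 109, 107, 106, 107, 110, 106, 106, 103, 109, 109, 101, 107, 109, 109, 111, 109, 107, 109, 110, 106, 108, 107, 110, 113, 114]
```

View pics/w13z.png

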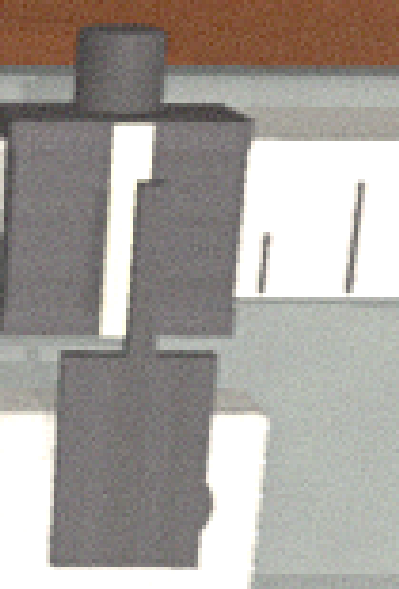

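View pics/t13.png

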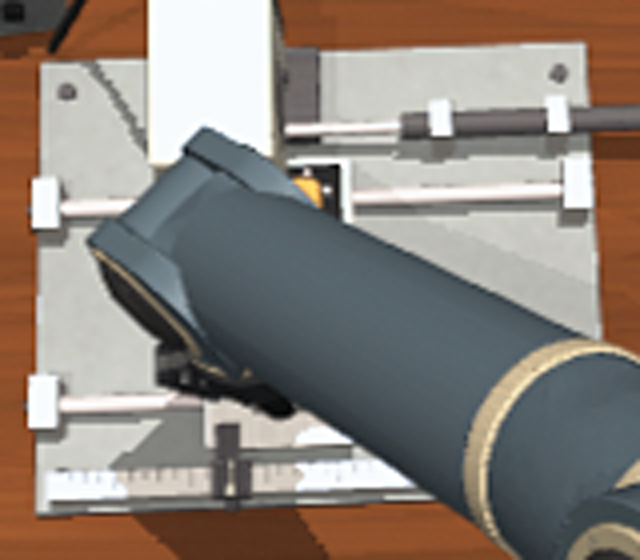

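View pics/s13.png

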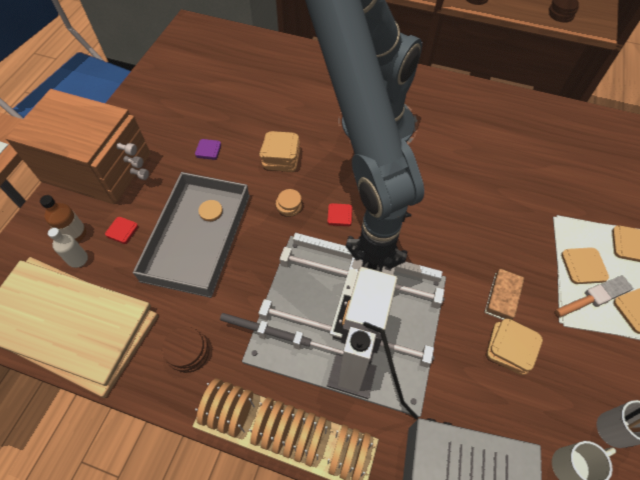

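```bash
python3 - <<'E'
from h import *
c=np.load('pics/w13.npy',allow_pickle=True).item()
a=np.radians(2.5); u=np.array([-np.sin(a),np.cos(a),0])
p=ray(c,409.6,184,57)@u
for s in [(404.1,180),(401.6,214)]: print((ray(c,*s,45))@u-p)
c=cam('top'); np.save('pics/t14.npy',c,allow_pickle=True)
b=c['frame'][212:248,225:275]; cv2.imwrite('pics/t14z.png',cv2.resize(b,None,fx=14,fy=14,interpolation=cv2.INTER_NEAREST))
E
```

```text
0.38025558578260643
0.3413864392814503
```

View pics/t14z.png

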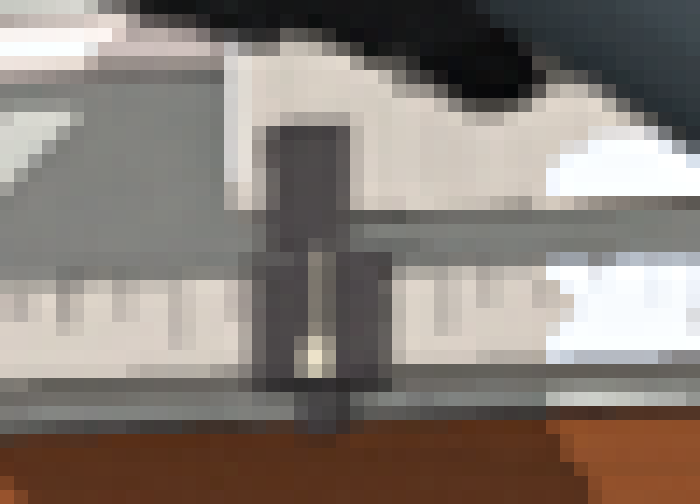

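```bash
python3 -m inch '[[[0,0.0007,0,0,0,0],[0,0.0007,0,0,0,0],[0,0.0007,0,0,0,0],[0,0.0007,0,0,0,0],[0,0.0007,0,0,0,0],[0,0.0007,0,0,0,0],[0,0.0007,0,0,0,0],[0,0.0007,0,0,0,0]]]'; python3 -m inch '[[[0,0,0,0,0,0],[0,0,0,0,0,0],[0,0,0,0,0,0],[0,0,0,0,0,0]]]'; python3 - <<'E'
from h import *
c=cam('wrist'); np.save('pics/w15.npy',c,allow_pickle=True)
f=c['frame']; cv2.imwrite('pics/w15z.png',cv2.resize(f[135:290,370:475],None,fx=3.8,fy=3.8))
g=cv2.cvtColor(f,cv2.COLOR_BGR2GRAY)
print(g[180,390:420].tolist(),g[214,390:410].tolist())
print(ctrl.get_obs()['ft_force'],ctrl.get_obs()['qd'].round(3))
E
```

```text
time: 16.1
ee_pos: [504.0, 116.9, 65.9]
tool_rot: [-3.137, 0.001, -3.1]
ft_force: [-0.8, -7.9, 8.6]
opening: 19.5
time: 16.5
ee_pos: [504.0, 116.8, 65.9]
tool_rot: [-3.137, 0.001, -3.1]
ft_force: [-1.0, -7.1, 8.8]
opening: 19.6
[73, 72, 72, 71, 64, 72, 68, 67, 97, 164, 197, 197, 197, 196, 202, 201, 202, 206, 177, 111, 65, 70, 71, 70, 68, 65, 69, 71, 66, 65] [73, 66, 68, 67, 62, 68, 116, 163, 173, 171, 172, 185, 178, 121, 61, 68, 66, 71, 65, 64]
[ 0.25070197 -8.83977042  8.57254614] [ 0.001 -0.001  0.002 -0.     0.     0.002 -0.001]
```

View pics/w15z.png

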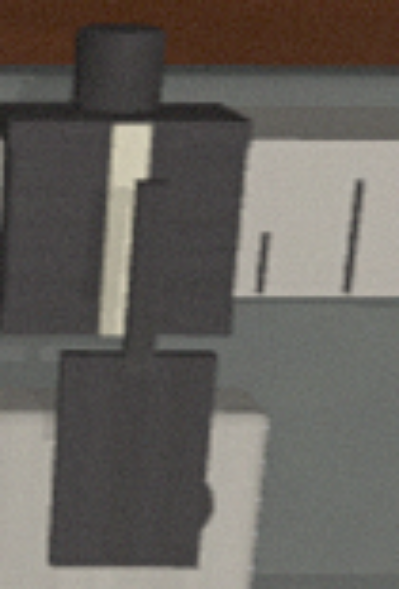

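```bash
python3 -c "
from plant import ctrl
print(ctrl.sign_off(), ctrl.get_obs()['time'])"
```

```text
the job is handed in; nothing more can be done
the job is handed in; nothing more can be done
```

The coaster is lying in the nest, the shuttle is pulled out to the index line, and I handed the job in at about 16.5 s with the gripper still holding the handle.

- **Coaster:** I took it from the bin, lowered it between the eight pins until about 8 N of contact force showed it was seated, and let go. The picture after release shows it flat inside the pins. After the pull, the arm and head hid most of it, so I saw only one corner, still on the nest plate.
- **Shuttle:** I pulled it out about 128 mm. The last wrist picture puts the pointer within about 0.3 mm of the line by my calculation, though the camera calibration itself is only good to about 2 mm. The coarser top view agreed. The pull held steady at 7–9 N, with the grip opening unchanged at 19.6 mm.
- **Other things:** The round blank and the bystanders looked undisturbed in the scene picture taken after the pull; I did not measure their positions again.
- **Disagreements:** During the approach to the nest, two pictures disagreed by 1–2 mm on the coaster's x offset. I split the difference, and it went in without touching the pins. An upward force of 6–9 N on the tool stayed throughout the handle grip, well within the limit.

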